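# Find the binding guide pulleys by feel and tag them

### The job

Spin the three pulleys on the bearing rack by hand, one after the other from left to right, by pushing sideways on their drive pins, to feel which run free and which bind: one or two of them bind, and a free one must be turned at least a quarter turn or so. Never force a binding pulley: stop as soon as you feel it resist (15 N on it is too much). Then tip the tag lever behind each binding pulley fully away from you, leave the levers of the free ones leaning towards you, and do not disturb the small things lying on the rack.

Things in the scene. Friction and masses are not known exactly. Their poses are not given: they have to be found in the camera images.
- rack: grey housing with grey laminate deck, 270 (x) x 460 (y) x 40 mm, fixed to the bench. Origin at the centre of its underside; x points to the row of levers (away from the robot, give or take 0.2 rad), y to the left. It carries three aluminium pulleys in a row along y, 145 mm apart (the row at x = -55 mm), and behind each one its tag lever (x = +85 mm).
- pulley_1 (a joint): turn of the left pulley about its upright axle, rad, anticlockwise from above; at 0 its drive pin points to -x of the rack. Turns without end either way. A free pulley turns under less than 0.5 N at the pin and coasts on; a binding one needs about 2 N at the pin to start and gets stiffer by roughly 5 N for every 10 mm that the pin is pushed along, either way, and creeps partly back when let go
- pulley_1_axis (a point): centre of the top face of the left pulley (on its axle, 76 mm above the bench). The pulley is a disc 100 mm across and 18 mm thick with a V groove round its rim; a hub cap 30 mm across stands 6 mm proud of the top face
- pulley_1_pin (a point): half-way up the upright steel drive pin of the left pulley: 13 mm diameter, 34 mm tall, standing on the top face 38 mm from the axle (a collar 18 mm across and 4 mm tall at its foot). This point is 18 mm above the top face of the pulley
- lever_1 (a joint): tag lever of the left pulley, rad: 0 = leaning to the robot (-x of the rack), up to 1.0 = tipped fully away (+x of the rack). Stays where it is left; moves under a few N
- lever_1_tip (a point): centre of the tip of the left tag lever (a dark steel ball 26 mm across on a thin steel rod; the lever swings in the rack's x-z plane about a pivot 62 mm above the bench and 34 mm behind the ball's start in +x of the rack, 70 mm below the ball along the rod; the ball travels about 67 mm in +x and starts 123 mm above the bench)
- pulley_2 (a joint): turn of the middle pulley about its upright axle, rad, anticlockwise from above; at 0 its drive pin points to -x of the rack. Turns without end either way. A free pulley turns under less than 0.5 N at the pin and coasts on; a binding one needs about 2 N at the pin to start and gets stiffer by roughly 5 N for every 10 mm that the pin is pushed along, either way, and creeps partly back when let go
- pulley_2_axis (a point): centre of the top face of the middle pulley (on its axle, 76 mm above the bench). The pulley is a disc 100 mm across and 18 mm thick with a V groove round its rim; a hub cap 30 mm across stands 6 mm proud of the top face
- pulley_2_pin (a point): half-way up the upright steel drive pin of the middle pulley: 13 mm diameter, 34 mm tall, standing on the top face 38 mm from the axle (a collar 18 mm across and 4 mm tall at its foot). This point is 18 mm above the top face of the pulley
- lever_2 (a joint): tag lever of the middle pulley, rad: 0 = leaning to the robot (-x of the rack), up to 1.0 = tipped fully away (+x of the rack). Stays where it is left; moves under a few N
- lever_2_tip (a point): centre of the tip of the middle tag lever (a dark steel ball 26 mm across on a thin steel rod; the lever swings in the rack's x-z plane about a pivot 62 mm above the bench and 34 mm behind the ball's start in +x of the rack, 70 mm below the ball along the rod; the ball travels about 67 mm in +x and starts 123 mm above the bench)
- pulley_3 (a joint): turn of the right pulley about its upright axle, rad, anticlockwise from above; at 0 its drive pin points to -x of the rack. Turns without end either way. A free pulley turns under less than 0.5 N at the pin and coasts on; a binding one needs about 2 N at the pin to start and gets stiffer by roughly 5 N for every 10 mm that the pin is pushed along, either way, and creeps partly back when let go
- pulley_3_axis (a point): centre of the top face of the right pulley (on its axle, 76 mm above the bench). The pulley is a disc 100 mm across and 18 mm thick with a V groove round its rim; a hub cap 30 mm across stands 6 mm proud of the top face
- pulley_3_pin (a point): half-way up the upright steel drive pin of the right pulley: 13 mm diameter, 34 mm tall, standing on the top face 38 mm from the axle (a collar 18 mm across and 4 mm tall at its foot). This point is 18 mm above the top face of the pulley
- lever_3 (a joint): tag lever of the right pulley, rad: 0 = leaning to the robot (-x of the rack), up to 1.0 = tipped fully away (+x of the rack). Stays where it is left; moves under a few N
- lever_3_tip (a point): centre of the tip of the right tag lever (a dark steel ball 26 mm across on a thin steel rod; the lever swings in the rack's x-z plane about a pivot 62 mm above the bench and 34 mm behind the ball's start in +x of the rack, 70 mm below the ball along the rod; the ball travels about 67 mm in +x and starts 123 mm above the bench)
- marker: marker pen, 13x130x14 mm, lying on the rack's front edge; a bystander, origin at its underside
- binder_clip: black binder clip 20x40x35 mm standing on the rack; a bystander, origin at its underside

How it is judged:
On the way, in this order (a step that is already met when the one before it is completed fails the run):
1. the left pulley has been tried: its pin has moved more than 30 mm, or, if it binds, it has been pushed with more than 2.5 N or its pin has moved more than 1 mm (((horizontal distance between any of core_a, core_b and pulley_1_axis below 0.03 m and (distance of pulley_1_pin from where it was at the start of the episode above 0.001 m or contact force between the fingers and pulley_1 above 2.5 N)) or distance of pulley_1_pin from where it was at the start of the episode above 0.03 m)).
2. the middle pulley has been tried: its pin has moved more than 30 mm, or, if it binds, it has been pushed with more than 2.5 N or its pin has moved more than 1 mm (((horizontal distance between any of core_a, core_b and pulley_2_axis below 0.03 m and (distance of pulley_2_pin from where it was at the start of the episode above 0.001 m or contact force between the fingers and pulley_2 above 2.5 N)) or distance of pulley_2_pin from where it was at the start of the episode above 0.03 m)).
3. the right pulley has been tried: its pin has moved more than 30 mm, or, if it binds, it has been pushed with more than 2.5 N or its pin has moved more than 1 mm (((horizontal distance between any of core_a, core_b and pulley_3_axis below 0.03 m and (distance of pulley_3_pin from where it was at the start of the episode above 0.001 m or contact force between the fingers and pulley_3 above 2.5 N)) or distance of pulley_3_pin from where it was at the start of the episode above 0.03 m)).
At the end, for the whole second after the job is handed in: the tag lever of every binding pulley stands tipped away (above 0.8 rad), the lever of every free pulley still leans to the robot (below 0.2 rad) (((horizontal distance between any of core_a, core_b and pulley_1_axis below 0.03 m and value of joint lever_1 above 0.8 rad) or (not (horizontal distance between any of core_a, core_b and pulley_1_axis below 0.03 m) and value of joint lever_1 below 0.2 rad)) and ((horizontal distance between any of core_a, core_b and pulley_2_axis below 0.03 m and value of joint lever_2 above 0.8 rad) or (not (horizontal distance between any of core_a, core_b and pulley_2_axis below 0.03 m) and value of joint lever_2 below 0.2 rad)) and ((horizontal distance between any of core_a, core_b and pulley_3_axis below 0.03 m and value of joint lever_3 above 0.8 rad) or (not (horizontal distance between any of core_a, core_b and pulley_3_axis below 0.03 m) and value of joint lever_3 below 0.2 rad))); the robot touches nothing.
It fails at once if a pulley is pushed with more than 15 N (contact force between any of the fingers, the arm and pulley_1 above 15 N or contact force between any of the fingers, the arm and pulley_2 above 15 N or contact force between any of the fingers, the arm and pulley_3 above 15 N).
It fails at once if a small thing on the rack is shifted by more than 25 mm (distance of any of marker, binder_clip from where it was at the start of the episode above 0.025 m).
It also fails if it takes over 72 s, if anything falls off the work surface, if the arm or the gripper's body presses on something with over 40 N, if the wrist force passes 120 N, or if a joint passes its speed limit or range.

### The arm

A 7-joint arm with a two-finger parallel gripper is mounted at the origin on a cart in front of the work surface, level with it; the furniture and walls round the work are solid. World frame = base frame: x ahead of the robot, y to its left, z up, the work surface at z = 0. Lengths are in m, angles in rad, forces in N, time in s.
With the tool pointing down it reaches from about 0.425 to 1.025 m from the base axis. Payload 3.6 kg.
Tool frame: the origin (TCP) lies on the centre line of the jaws, within the pads' length; the fingertips stand 11 mm ahead of it and the grasp point (between the pads) lies 8 mm behind it (finger_overhang is the distance from the TCP to the fingertips, in m); z points along the fingers, x is the direction in which the jaws open and shut, and the axes are right-handed (so a half turn about z gives the same grasp; the last joint's range is limited). The gripper opens to 85 mm and grips with 20 to 120 N. Pads are 22 mm wide; open, the fingers measure 114 mm over their backs; the gripper's body (76 mm by 85 mm) begins 54 mm behind the grasp point. The pads swing forward as they close: fully open they stand 13 mm farther back than shut.
Start: joints at [-1.44, 0.591, 0.048, 1.609, -0.033, 0.943, -0.034], TCP at [0.161, 0.707, 0.242] pointing down, gripper open.
Joint ranges: [-2.69, 2.69], [-0.47, 2.24], [-1.27, 1.36], [0.19, 2.51], [-1.53, 4.68], [0.08, 2.07], [-3.09, 3.09]. Speed limits (rad/s): [2.57, 2.57, 3.14, 3.14, 3.14, 3.14, 3.14].

### API

Orientations are given as a rotation vector (axis times angle).
In Python, from station import * gives the robot as it stands.
- The arm moves only by the shell command python3 -m handwheel 'ROWS' [OPENING]. ROWS is JSON, a list of rows, each a list of 4 numbers: the shift along the tool's x, y, z in cm, then the turn about the tool's z in degrees. A call has 1 to 20 rows; each row is the pose to reach, as a shift and turn from the pose commanded when the call began, along the tool's axes at that moment; what a row does not reach only later rows make up. A row lasts 1/10 s, in which the tool goes at most 50 mm and 8.59 degrees, less where a joint would pass 70% of its speed; a pose out of reach is approached as far as the arm can. A call with a gripper value outside its range is refused whole. OPENING is the closure in counts, from 0 (fully open) to 255 (shut), set as the call begins (- or left out, the last holds). The fingers move at their own pace and stop on an object; the grip force is fixed at half the most. Time passes only in rows, so rows that repeat a pose let the fingers close. It gives the time, the measured TCP pose, the force and the opening at its end, in the units of the state.
- observe(): the state, without advancing time (a new reading comes with each control period).
- camera(name): name is "scene" or "top"; returns a dict with "image" (420x560x3 uint8, blue, green, red), "range_z" (420x560 float32, m along the optical axis (not along the pixel's ray), 0 where there is no reading), "K" (3x3 intrinsics, pixels), "k1" (the pictures are not rectified: a ray, as slopes to the right and down, at radius r is drawn at 1 + k1 r^2 times it, then the intrinsics apply), "extrinsics" (4x4, takes a point from camera to world coordinates). Camera axes: x right, y down, z forward; pixel columns grow to the right and rows downward; lengths in m; the calibration is good to about 2 mm. A picture is of the moment at which its call begins.
- finish_job(): hands the job in, once; it reports no verdict.
The state is a dict: "clock": time; "q": joint angles; "qvel": joint speeds; "joint_torque": joint torques, N m; "tool_pos": TCP position; "ee_rot": TCP orientation; "force": force on the tool from outside, world axes, zero at the start; "ft_torque": the same for the moment, N m; "grip_width": finger opening in m.
Only numpy, scipy, OpenCV 4.12 (cv2) and the standard library are available. Lean on these libraries where they do the work, as an engineer would, in place of code of your own. Each camera call takes 0.05 s, during which the arm holds its last target.

## Working session

There is one attempt and no reset: what is moved stays moved. The work goes in short steps, Python scripts to look and compute and a shell command to move; the robot and the scene stay as the last step left them, time stands still between calls to the robot, and variables do not carry over. Pictures are saved under pics/ and viewed, and the job is handed in when it is done.

```bash
ls; mkdir -p pics; python3 - <<'E'
from station import *
import cv2,numpy as np
s=observe();print(s)
for n in("scene","top"):
    c=camera(n);np.savez(n+"0.npz",**c);cv2.imwrite(f"pics/{n}0.png",c["image"]);print(n,c["K"],c["k1"],c["extrinsics"])
E
```

```text
pics
{'clock': 0.0, 'q': array([-1.44048201,  0.59215024,  0.04830297,  1.60988433, -0.03329303,
        0.94269396, -0.03371615]), 'qvel': array([ 4.02618290e-04,  6.96252930e-05,  4.94779259e-05, -4.63873221e-04,
        1.39219033e-03, -1.34038342e-03, -9.22484357e-04]), 'joint_torque': array([-5.08890334e-04, -5.48698890e+01,  1.54644560e+00, -1.98122978e+01,
        9.41928680e-03,  8.75598053e-03, -4.98363804e-06]), 'tool_pos': array([0.16072647, 0.70610244, 0.24109535]), 'ee_rot': array([ 2.45433903,  1.9585741 , -0.00271847]), 'force': array([-0.88433015, -0.64448931,  0.30062654]), 'ft_torque': array([-0.01681125,  0.00198387, -0.02122246]), 'grip_width': 0.08531153471911897}
scene [[448.82830187   0.         281.81808015]
 [  0.         448.82830187 206.32046998]
 [  0.           0.           1.        ]] -0.020898748239440972 [[-0.53385241 -0.36500865  0.76273867 -0.07312557]
 [-0.8455711   0.23400227 -0.47984629  0.41466303]
 [-0.00333453 -0.90111687 -0.43356344  0.45858886]
 [ 0.          0.          0.          1.        ]]
top [[540.94644689   0.         272.62943332]
 [  0.         540.94644689 199.49717092]
 [  0.           0.           1.        ]] -0.0029236173764334945 [[ 0.01700514 -0.99395794  0.10843629  0.46923459]
 [-0.99985112 -0.01658742  0.00475312  0.02171676]
 [-0.00292572 -0.10850098 -0.99409204  1.00208085]
 [ 0.          0.          0.          1.        ]]
```

View pics/scene0.png

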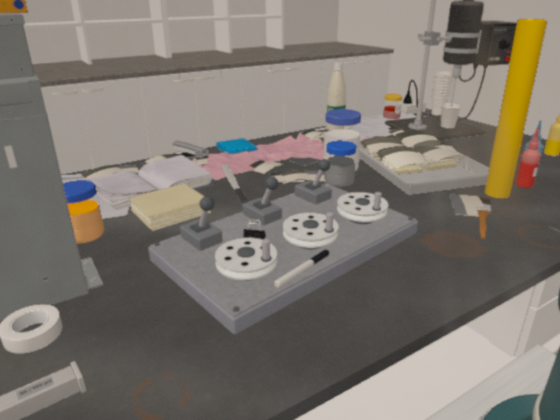

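View pics/top0.png

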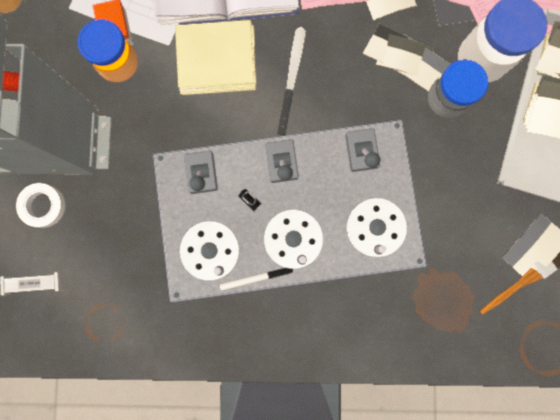

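```bash
cat > h.py <<'E'
import numpy as np,cv2
from scipy.optimize import brentq
def ray(c,u,v):
    K=c["K"];d=np.array([(u-K[0,2])/K[0,0],(v-K[1,2])/K[1,1]]);k=float(c["k1"])
    p=d.copy()
    for _ in range(10):p=d/(1+k*(p@p))
    return np.array([p[0],p[1],1.])
def atz(c,u,v,z):
    E=c["extrinsics"];r=E[:3,:3]@ray(c,u,v);o=E[:3,3];return o+r*(z-o[2])/r[2]
def proj(c,P):
    E=c["extrinsics"];p=E[:3,:3].T@(np.asarray(P,float)-E[:3,3]);s=p[:2]/p[2];s=s*(1+float(c["k1"])*(s@s))
    return s*[c["K"][0,0],c["K"][1,1]]+[c["K"][0,2],c["K"][1,2]]
def cloud(c):
    h,w=c["range_z"].shape;v,u=np.mgrid[:h,:w];K=c["K"]
    d=np.stack([(u-K[0,2])/K[0,0],(v-K[1,2])/K[1,1]],-1);p=d.copy();k=float(c["k1"])
    for _ in range(8):p=d/(1+k*(p**2).sum(-1,keepdims=True))
    z=c["range_z"];P=np.stack([p[...,0]*z,p[...,1]*z,z],-1)
    return P@c["extrinsics"][:3,:3].T+c["extrinsics"][:3,3]
E
python3 - <<'E'
import numpy as np,cv2
from h import *
c=np.load("top0.npz");im=c["image"]
cr=im[110:310,145:435]
cv2.imwrite("pics/topz.png",cv2.resize(cr,None,fx=2.75,fy=2.75,interpolation=cv2.INTER_CUBIC))
C=cloud(c)
for i,(n,u,v,z) in enumerate([("ax1",209,250,.082),("ax2",293,239,.082),("ax3",377,227,.082),("pin1",219,271,.11),("pin2",302,260,.11),("pin3",380,250,.11),("l1",197,183,.123),("l2",284,172,.123),("l3",372,160,.123),("clip",249,200,.06),("mk1",222,287,.047),("mk2",291,270,.047),("c1",158,157,.04),("c2",401,125,.04),("c3",421,265,.04),("c4",175,297,.04)]):
    print(n,atz(c,u,v,z).round(4),C[v,u].round(4))
s=np.load("scene0.npz");im=s["image"]
cv2.imwrite("pics/scz.png",cv2.resize(im[150:310,150:430],None,fx=2.8,fy=2.8,interpolation=cv2.INTER_CUBIC))
# whats tall
Cs=cloud(s)
for (u,v) in [(20,100),(40,200),(60,250),(520,100),(500,180)]:print(u,v,Cs[v,u].round(3))
for (u,v) in [(20,60),(50,110),(100,140),(10,80),(60,160),(80,120)]:print('t',u,v,C[v,u].round(3))
E
```

```text
ax1 [0.4817 0.1325 0.082 ] [0.4817 0.1324 0.0828]
ax2 [ 0.5027 -0.0096  0.082 ] [ 0.5027 -0.0096  0.0831]
ax3 [ 0.5255 -0.1522  0.082 ] [ 0.5255 -0.1521  0.0825]
pin1 [0.4474 0.1117 0.11  ] [0.4474 0.1119 0.1085]
pin2 [ 0.4676 -0.0238  0.11  ] [ 0.4676 -0.0238  0.1111]
pin3 [ 0.4861 -0.1517  0.11  ] [ 0.4861 -0.1518  0.109 ]
l1 [0.5903 0.1505 0.123 ] [0.5882 0.1483 0.138 ]
l2 [0.6109 0.008  0.123 ] [0.6091 0.0082 0.1341]
l3 [ 0.6333 -0.1366  0.123 ] [ 0.6309 -0.1343  0.1359]
clip [0.5704 0.0676 0.06  ] [0.5709 0.0678 0.0554]
mk1 [0.4183 0.1121 0.047 ] [0.4186 0.1116 0.0521]
mk2 [ 0.4498 -0.008   0.047 ] [ 0.4499 -0.0078  0.0517]
c1 [0.6479 0.2346 0.04  ] [0.6478 0.2345 0.0407]
c2 [ 0.7141 -0.2044  0.04  ] [ 0.7141 -0.2044  0.0398]
c3 [ 0.4623 -0.2375  0.04  ] [ 0.4623 -0.238   0.0382]
c4 [0.3991 0.1948 0.04  ] [0.3993 0.1943 0.0426]
20 100 [0.606 0.392 0.332]
40 200 [0.62  0.398 0.184]
60 250 [0.619 0.389 0.096]
520 100 [ 0.486 -0.563  0.24 ]
500 180 [ 0.491 -0.562  0.047]
t 20 60 [0.728 0.366 0.304]
t 50 110 [0.686 0.363 0.209]
t 100 140 [0.685 0.353 0.004]
t 10 80 [0.789 0.516 0.034]
t 60 160 [0.62  0.367 0.149]
t 80 120 [0.702 0.363 0.086]
```

View pics/topz.png

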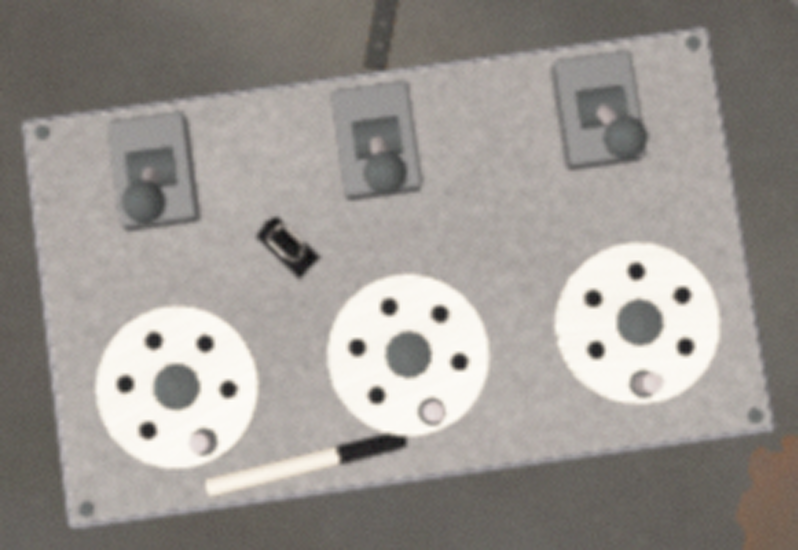

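View pics/scz.png

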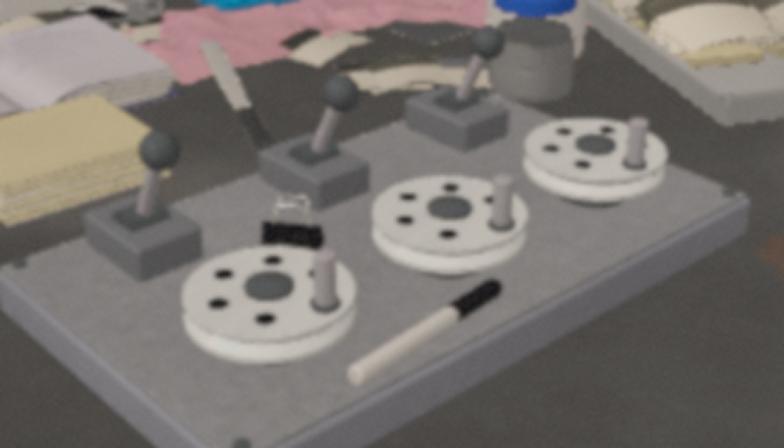

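```bash
cat >> h.py <<'E'
from scipy.spatial.transform import Rotation as Ro
Axs=np.array([[.4817,.1325],[.5027,-.0096],[.5255,-.1522]]);Pins=np.array([[.4474,.1117],[.4676,-.0238],[.4861,-.1517]])
Tips=np.array([[.5903,.1505],[.6109,.008],[.6333,-.1366]])
yaw=np.arctan2(Axs[2,0]-Axs[0,0],Axs[0,1]-Axs[2,1])
RX=np.array([np.cos(yaw),np.sin(yaw)]);RY=np.array([-RX[1],RX[0]])
A2=Axs.mean(0)
def rk(p): # relative to middle axis in rack frame
    d=np.asarray(p)[...,:2]-A2;return np.stack([d@RX,d@RY],-1)
def wd(r): return A2+r[0]*RX+r[1]*RY
def st():
    from station import observe
    s=observe();R=Ro.from_rotvec(s["ee_rot"]).as_matrix()
    f=s["force"]
    print("t %.2f tcp"%s["clock"],s["tool_pos"].round(4),"rack",(rk(s["tool_pos"])*1e3).round(1),"F world",f.round(2),"F rack",np.round([f[:2]@RX,f[:2]@RY],2),"toolx deg off racky %.1f"%np.degrees(np.arctan2(R[0,0]*RX[0]+R[1,0]*RX[1],R[0,0]*RY[0]+R[1,0]*RY[1])),"w",round(s["grip_width"],4))
    return s,R
E
python3 - <<'E'
from h import *
print(yaw,A2,(rk(Axs)*1e3).round(1),(rk(Pins)*1e3).round(1),(rk(Tips)*1e3).round(1))
s,R=st()
g=np.append(wd([-.036,.145-.030-.045]),.16);print(g,"tool shift cm",(R.T@(g-s["tool_pos"])*100).round(1),R.round(3))
E
```

```text
0.152649328395265 [ 0.5033     -0.00976667] [[   0.3  143.9]
 [  -0.6    0.3]
 [   0.3 -144.2]] [[ -36.8  128.6]
 [ -37.4   -8.4]
 [ -38.6 -137.7]] [[ 110.4  145.2]
 [ 109.1    1.2]
 [ 109.2 -145.1]]
t 0.10 tcp [0.1607 0.7062 0.2412] rack [-229.7  759.7] F world [ 1.06 -0.69 -0.44] F rack [ 0.95 -0.84] toolx deg off racky 21.6 w 0.0856
[0.45707462 0.05394529 0.16      ] tool shift cm [-57.   43.4   8.2] [[ 0.222  0.975 -0.   ]
 [ 0.975 -0.222 -0.002]
 [-0.002  0.    -1.   ]]
```

```bash
python3 -m handwheel '[[-3,3,0,-3],[-7,7,0,-8],[-11,10.8,0,-15],[-15,14.7,0,-21.6],[-19,18.6,0,-21.6],[-23,22.5,0,-21.6],[-26.5,26,0,-21.6],[-29.8,29.3,0,-21.6],[-33,31,0,-21.6],[-37,33,0,-21.6],[-41,35,0,-21.6],[-45,37.2,0,-21.6],[-49,39.2,0,-21.6],[-53,41.3,2,-21.6],[-56,43,4,-21.6],[-57,43.4,6,-21.6],[-57,43.4,7,-21.6],[-57,43.4,7,-21.6]]' 255; python3 -c "
from h import *
st()"
```

```text
clock: 1.9
tool_pos: [0.4564, 0.0552, 0.1711]
ee_rot: [-2.043, -2.383, 0.004]
force: [-0.5, -0.0, 0.4]
grip_width: 0.0
t 1.90 tcp [0.4564 0.0552 0.1711] rack [-36.5  71.3] F world [-0.48 -0.04  0.41] F rack [-0.48  0.04] toolx deg off racky -0.0 w 0.0
```

```bash
python3 -m handwheel '[[0,0,2,0],[0,0,4.5,0],[0,0,6.5,0],[0,0,7.3,0],[0,0,7.3,0],[0,0,7.3,0]]'; python3 - <<'E'
from h import *
from station import *
st()
for n in("scene","top"):
    c=camera(n);np.savez(n+"1.npz",**c)
    im=c["image"][150:310,150:430] if n=="scene" else c["image"][110:310,145:435]
    cv2.imwrite(f"pics/{n}1.png",cv2.resize(im,None,fx=2.7,fy=2.7,interpolation=cv2.INTER_CUBIC))
st()
E
```

```text
clock: 2.5
tool_pos: [0.4582, 0.0557, 0.1001]
ee_rot: [2.043, 2.386, 0.002]
force: [0.1, 0.3, -1.3]
grip_width: 0.0004
t 2.50 tcp [0.4582 0.0557 0.1001] rack [-34.7  71.5] F world [ 0.08  0.28 -1.26] F rack [0.12 0.27] toolx deg off racky -0.1 w 0.0004
t 2.60 tcp [0.4584 0.0553 0.1003] rack [-34.5  71.1] F world [-0.1 -0.1  0.4] F rack [-0.12 -0.08] toolx deg off racky -0.1 w 0.0003
```

View pics/scene1.png

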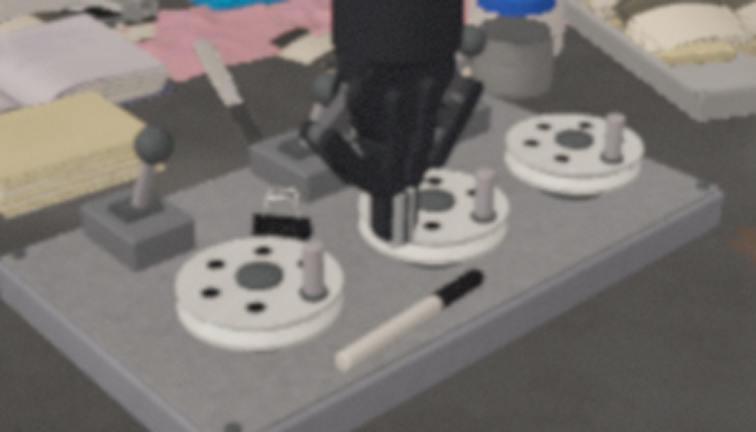

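View pics/top1.png

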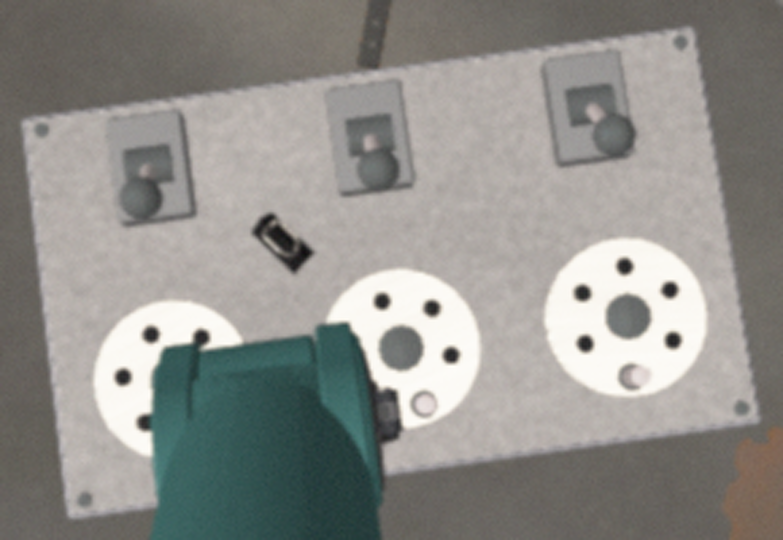

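```bash
python3 -m handwheel '[[1,0,0,0],[2,0,0,0],[2.6,0,0,0],[2.8,0,0,0],[2.8,0,0,0]]';python3 -c "
from h import *
st()";  python3 -m handwheel '[[0.2,0,0,0],[0.4,0,0,0],[0.4,0,0,0]]'; python3 -c "
from h import *
st()
from station import *
c=camera('scene')
cv2.imwrite('pics/scene2.png',cv2.resize(c['image'][150:310,150:430],None,fx=2.7,fy=2.7,interpolation=cv2.INTER_CUBIC))
st()"
```

```text
clock: 3.1
tool_pos: [0.4532, 0.0832, 0.0993]
ee_rot: [-2.043, -2.386, -0.0]
force: [0.3, 0.5, 0.2]
grip_width: 0.0001
t 3.10 tcp [0.4532 0.0832 0.0993] rack [-35.4  99.5] F world [0.3  0.47 0.25] F rack [0.36 0.42] toolx deg off racky -0.1 w 0.0001
clock: 3.4
tool_pos: [0.4527, 0.0865, 0.0993]
ee_rot: [-2.045, -2.385, 0.0]
force: [0.1, 1.0, -0.0]
grip_width: -0.0001
t 3.40 tcp [0.4527 0.0865 0.0993] rack [-35.4 102.8] F world [ 0.12  1.03 -0.04] F rack [0.28 1.  ] toolx deg off racky -0.0 w -0.0001
t 3.45 tcp [0.4527 0.0864 0.0993] rack [-35.4 102.7] F world [-0.65 -1.27  0.26] F rack [-0.84 -1.15] toolx deg off racky -0.0 w 0.0001
```

View pics/scene2.png

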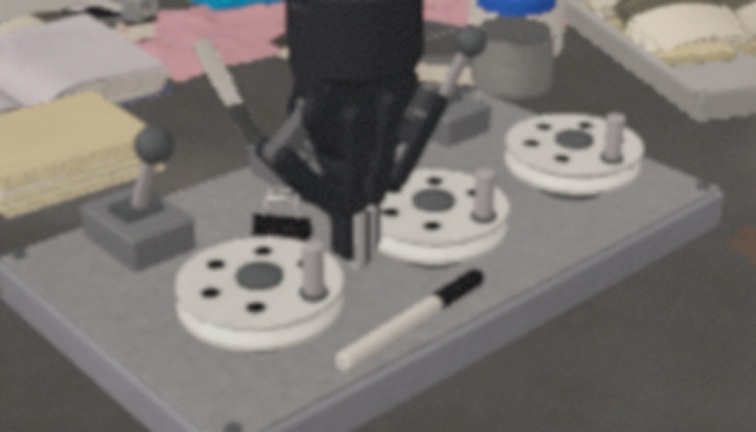

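```bash
for i in 1; do python3 -m handwheel '[[0.15,0,0,0],[0.3,0,0,0],[0.3,0,0,0]]'; python3 -c "
from h import *
st()"; done; python3 -m handwheel '[[0.15,0,0,0],[0.3,0,0,0],[0.3,0,0,0]]'; python3 -c "
from h import *
st()
from station import *
c=camera('scene')
cv2.imwrite('pics/scene3.png',cv2.resize(c['image'][150:310,150:430],None,fx=2.7,fy=2.7,interpolation=cv2.INTER_CUBIC))
st()"
```

```text
clock: 3.75
tool_pos: [0.4523, 0.0896, 0.0993]
ee_rot: [-2.045, -2.385, -0.0]
force: [-0.5, 0.2, 0.6]
grip_width: -0.0001
t 3.75 tcp [0.4523 0.0896 0.0993] rack [-35.3 106. ] F world [-0.5   0.17  0.63] F rack [-0.47  0.25] toolx deg off racky -0.0 w -0.0001
clock: 4.05
tool_pos: [0.4518, 0.0927, 0.0993]
ee_rot: [-2.044, -2.385, -0.0]
force: [-0.3, -0.7, -0.8]
grip_width: -0.0001
t 4.05 tcp [0.4518 0.0927 0.0993] rack [-35.4 109.1] F world [-0.29 -0.75 -0.85] F rack [-0.4  -0.69] toolx deg off racky -0.1 w -0.0001
t 4.10 tcp [0.4518 0.0925 0.0993] rack [-35.4 108.9] F world [ 0.6  -0.72 -0.54] F rack [ 0.48 -0.81] toolx deg off racky -0.0 w -0.0001
```

View pics/scene3.png

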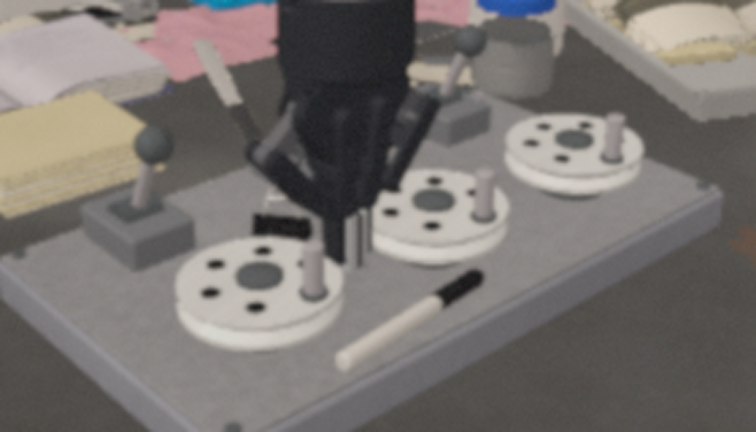

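```bash
python3 -m handwheel '[[0.15,0,0,0],[0.3,0,0,0],[0.3,0,0,0]]'|sed -n 4p; python3 -c "
from h import *
st()";python3 -m handwheel '[[0,0,0,0]]' |sed -n 4p
```

```text
force: [0.9, 0.2, -0.1]
t 4.40 tcp [0.4513 0.0957 0.0993] rack [-35.3 112.1] F world [ 0.87  0.23 -0.07] F rack [0.89 0.09] toolx deg off racky -0.1 w -0.0001
force: [-0.6, 0.6, 0.4]
```

```bash
python3 -m handwheel '[[0.15,0,0,0],[0.3,0,0,0],[0.3,0,0,0]]'|sed -n 4p; python3 -c "
from h import *
st()";python3 -m handwheel '[[0,0,0,0]]' |sed -n 4p
```

```text
force: [-0.1, -2.4, 0.8]
t 4.80 tcp [0.4505 0.0977 0.0993] rack [-35.8 114.2] F world [-0.14 -2.38  0.81] F rack [-0.5  -2.33] toolx deg off racky -0.0 w 0.0002
force: [-0.1, -3.3, 1.1]
```

```bash
python3 -m handwheel '[[0.1,0,0,0],[0.2,0,0,0],[0.2,0,0,0]]'|sed -n 4p; python3 -c "
from h import *
st()
from station import *
c=camera('scene')
cv2.imwrite('pics/scene4.png',cv2.resize(c['image'][150:310,150:430],None,fx=2.7,fy=2.7,interpolation=cv2.INTER_CUBIC))
st()";python3 -m handwheel '[[0,0,0,0]]' |sed -n 4p
```

```text
force: [-1.4, -4.3, 2.6]
t 5.20 tcp [0.4495 0.0994 0.0992] rack [-36.6 116.1] F world [-1.4  -4.26  2.59] F rack [-2.03 -4.  ] toolx deg off racky -0.0 w 0.0004
t 5.25 tcp [0.4495 0.0995 0.0992] rack [-36.6 116.1] F world [-2.29 -5.35  3.  ] F rack [-3.08 -4.94] toolx deg off racky -0.0 w 0.0002
force: [-2.3, -5.4, 1.8]
```

View pics/scene4.png

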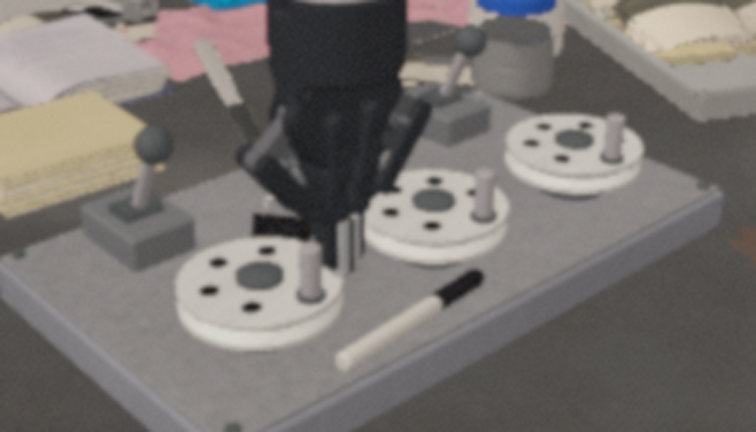

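```bash
python3 -m handwheel '[[-0.6,0,0,0],[-1.5,0,0,0],[-2,0,-2,0],[-3,0,-4.5,0],[-6,0,-5,0],[-10,0,-5,0],[-13.5,0,-5,0],[-15.2,0,-5,0],[-15.7,0,-4,0],[-15.7,0,-2,0],[-15.7,0,-0.5,0],[-15.7,0,0,0],[-15.7,0,0,0],[-15.7,0,0,0]]'|sed -n 4p; python3 -c "
from h import *
st()
from station import *
c=camera('scene')
cv2.imwrite('pics/scene5.png',cv2.resize(c['image'][150:310,150:430],None,fx=2.7,fy=2.7,interpolation=cv2.INTER_CUBIC))
st()"
```

```text
force: [-0.0, 0.9, -0.4]
t 6.75 tcp [ 0.4748 -0.0542  0.0994] rack [-34.9 -39.6] F world [-0.03  0.88 -0.45] F rack [0.1  0.88] toolx deg off racky -0.1 w -0.0004
t 6.80 tcp [ 0.475  -0.0544  0.0996] rack [-34.8 -39.8] F world [-1.3  -0.06 -0.07] F rack [-1.3   0.14] toolx deg off racky -0.1 w -0.0001
```

View pics/scene5.png

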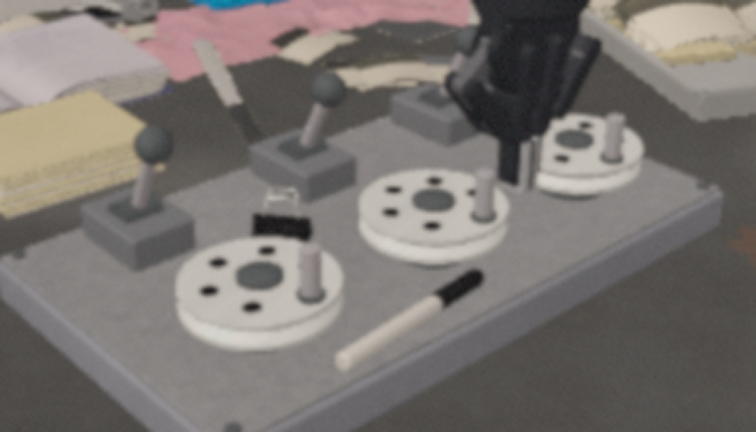

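```bash
python3 -m handwheel '[[0.5,0,0,0],[1.1,0,0,0],[1.1,0,0,0]]'|sed -n 4p; python3 -m handwheel '[[0.2,0,0,0],[0.4,0,0,0],[0.4,0,0,0]]'|sed -n 4p;python3 -m handwheel '[[0,0,0,0]]' |sed -n 4p; python3 -c "
from h import *
st()"
```

```text
force: [0.1, -0.3, 0.4]
force: [0.7, -0.8, 0.1]
force: [0.0, 0.0, 0.2]
t 7.50 tcp [ 0.4723 -0.0401  0.0993] rack [-35.3 -25.3] F world [0.03 0.   0.25] F rack [ 0.03 -0.  ] toolx deg off racky -0.0 w 0.0
```

```bash
python3 -m handwheel '[[0.15,0,0,0],[0.3,0,0,0],[0.3,0,0,0]]'|sed -n 4p; python3 -m handwheel '[[0,0,0,0]]' |sed -n 4p; python3 -c "
from h import *
st()"
```

```text
force: [-0.4, -0.4, -0.7]
force: [-0.2, -0.5, -0.3]
t 7.90 tcp [ 0.4718 -0.037   0.0993] rack [-35.3 -22.2] F world [-0.22 -0.48 -0.26] F rack [-0.29 -0.44] toolx deg off racky -0.0 w -0.0003
```

```bash
python3 -m handwheel '[[0.15,0,0,0],[0.3,0,0,0],[0.3,0,0,0]]'|sed -n 4p; python3 -m handwheel '[[0,0,0,0]]' |sed -n 4p; python3 -c "
from h import *
st()
from station import *
c=camera('scene')
cv2.imwrite('pics/scene6.png',cv2.resize(c['image'][150:310,150:430],None,fx=2.7,fy=2.7,interpolation=cv2.INTER_CUBIC))
st()"
```

```text
force: [1.0, -0.1, -0.6]
force: [0.1, 0.0, 0.7]
t 8.30 tcp [ 0.4713 -0.034   0.0993] rack [-35.3 -19.1] F world [0.06 0.03 0.73] F rack [0.06 0.02] toolx deg off racky -0.0 w -0.0001
t 8.35 tcp [ 0.4713 -0.0341  0.0993] rack [-35.3 -19.2] F world [-0.05  0.34 -0.46] F rack [-0.    0.34] toolx deg off racky -0.0 w -0.0
```

View pics/scene6.png

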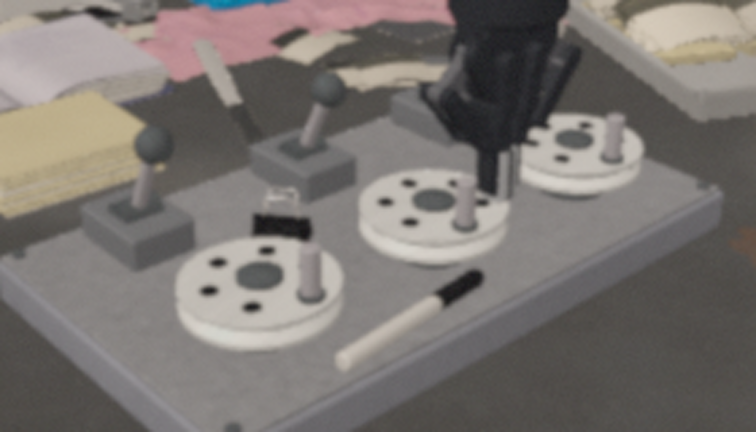

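Pulley 2's pin moved from (485,215) to (465,222) with no measurable force and ran ahead of the finger, so it is free. I'll keep pushing it round.

```bash
python3 -m handwheel '[[0.7,0,0,0],[1.4,0,0,0],[2.1,0,0,0],[2.8,0,0,0],[3.5,0,0,0],[4.2,0,0,0],[4.6,0,0,0],[4.6,0,0,0]]'|sed -n 4p; python3 -c "
from h import *
st()
from station import *
c=camera('scene')
cv2.imwrite('pics/scene7.png',cv2.resize(c['image'][150:310,150:430],None,fx=2.7,fy=2.7,interpolation=cv2.INTER_CUBIC))
st()"
```

```text
force: [-0.3, 0.0, -0.4]
t 9.15 tcp [0.4642 0.0122 0.0993] rack [-35.3  27.7] F world [-0.33  0.04 -0.37] F rack [-0.32  0.09] toolx deg off racky -0.1 w 0.0001
t 9.20 tcp [0.4643 0.0116 0.0993] rack [-35.3  27.1] F world [ 0.33 -0.69 -0.88] F rack [ 0.22 -0.74] toolx deg off racky -0.1 w -0.0001
```

View pics/scene7.png

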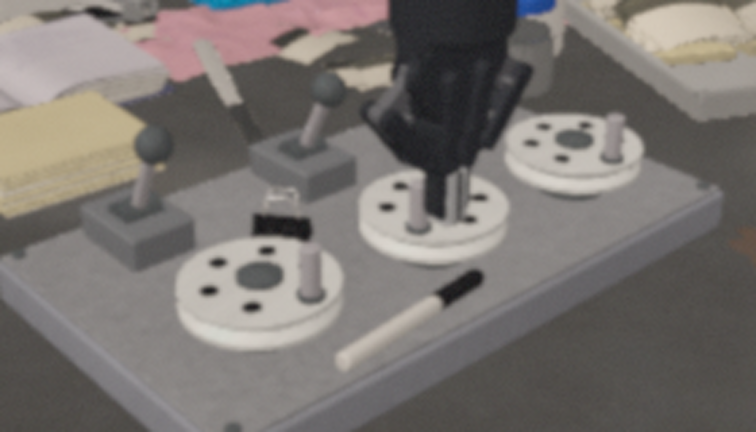

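```bash
python3 - <<'E'
from h import *
c=np.load("scene0.npz")
for u,v in[(485,215),(418,227),(311,294),(613,155)]:
    print(rk(atz(c,150+u/2.7,150+v/2.7,.08))*1e3)
E
python3 -m handwheel '[[-0.3,0,-2.5,0],[-0.6,0,-5,0],[-2,0,-5,0],[-5,0,-5,0],[-9,0,-5,0],[-13,0,-5,0],[-16.5,0,-5,0],[-18.8,0,-5,0],[-19.6,0,-5,0],[-19.6,0,-3,0],[-19.6,0,-1,0],[-19.6,0,0,0],[-19.6,0,0,0],[-19.6,0,0,0]]'|sed -n 4p; python3 -c "
from h import *
st()
from station import *
c=camera('scene')
cv2.imwrite('pics/scene8.png',cv2.resize(c['image'][150:310,150:430],None,fx=2.7,fy=2.7,interpolation=cv2.INTER_CUBIC))
st()"
```

```text
[-37.32410109  -9.2792275 ]
[-20.08509779  34.41162463]
[-36.61016226 135.81787116]
[ -36.11370543 -143.22971371]
force: [-0.6, -0.2, -0.3]
t 10.60 tcp [ 0.4943 -0.1818  0.0995] rack [ -35.  -168.7] F world [-0.59 -0.22 -0.3 ] F rack [-0.61 -0.13] toolx deg off racky -0.1 w -0.0002
t 10.65 tcp [ 0.4947 -0.182   0.0999] rack [ -34.7 -169. ] F world [ 0.35  1.03 -0.97] F rack [0.5  0.97] toolx deg off racky -0.1 w 0.0003
```

View pics/scene8.png

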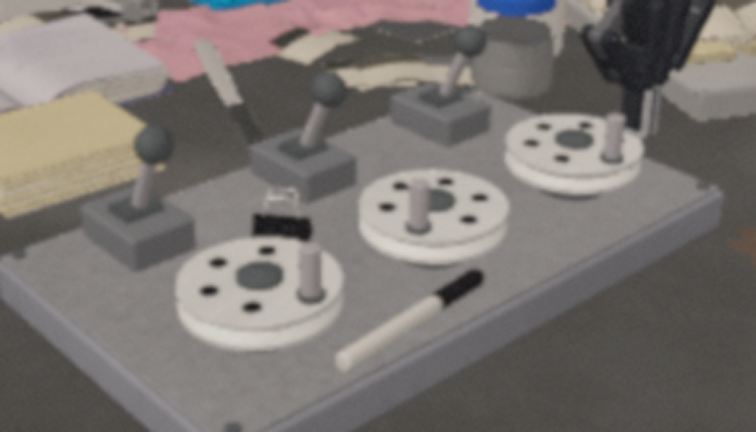

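```bash
python3 -m handwheel '[[0.2,0,0,0],[0.5,0,0,0],[0.5,0,0,0]]'|sed -n 4p; python3 -m handwheel '[[0.15,0,0,0],[0.3,0,0,0],[0.3,0,0,0]]'|sed -n 4p;python3 -m handwheel '[[0,0,0,0]]' |sed -n 4p; python3 -c "
from h import *
st()"
```

```text
force: [0.6, 0.9, 0.6]
force: [-0.0, 0.5, -0.4]
force: [1.0, -0.5, 0.2]
t 11.35 tcp [ 0.493  -0.1744  0.0993] rack [ -35.2 -161.2] F world [ 0.97 -0.52  0.24] F rack [ 0.88 -0.66] toolx deg off racky -0.0 w -0.0001
```

```bash
python3 -m handwheel '[[0.15,0,0,0],[0.3,0,0,0],[0.3,0,0,0]]'|sed -n 4p; python3 -m handwheel '[[0,0,0,0]]' |sed -n 4p; python3 -c "
from h import *
st()"
```

```text
force: [-0.4, -0.4, 0.9]
force: [0.5, -0.0, 0.4]
t 11.75 tcp [ 0.4926 -0.1714  0.0993] rack [ -35.2 -158.1] F world [ 0.46 -0.05  0.37] F rack [ 0.44 -0.12] toolx deg off racky -0.0 w 0.0001
```

```bash
python3 -m handwheel '[[0.15,0,0,0],[0.3,0,0,0],[0.3,0,0,0]]'|sed -n 4p; python3 -m handwheel '[[0,0,0,0]]' |sed -n 4p; python3 -c "
from h import *
st()
from station import *
c=camera('scene')
cv2.imwrite('pics/scene9.png',cv2.resize(c['image'][150:310,150:430],None,fx=2.7,fy=2.7,interpolation=cv2.INTER_CUBIC))
st()"
```

```text
force: [-0.5, -0.9, 0.2]
force: [-0.6, 0.3, -0.3]
t 12.15 tcp [ 0.4921 -0.1685  0.0993] rack [ -35.2 -155.1] F world [-0.64  0.33 -0.35] F rack [-0.58  0.43] toolx deg off racky -0.0 w 0.0002
t 12.20 tcp [ 0.4921 -0.1685  0.0993] rack [ -35.2 -155.2] F world [-0.83  0.67  0.38] F rack [-0.72  0.79] toolx deg off racky -0.0 w 0.0004
```

View pics/scene9.png

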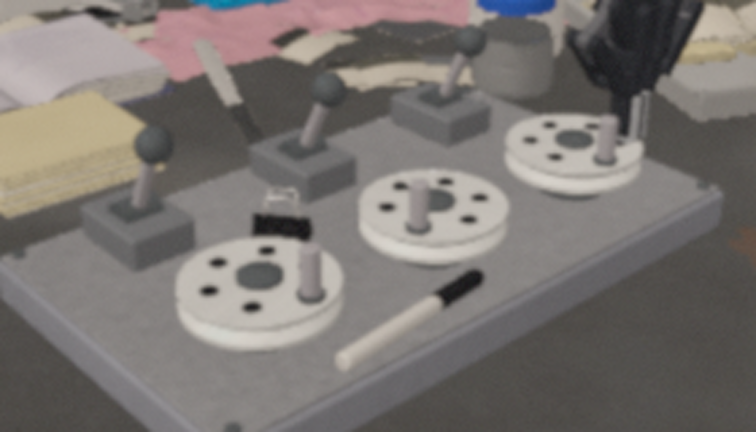

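```bash
python3 -m handwheel '[[0.7,0,0,0],[1.4,0,0,0],[2.1,0.2,0,0],[2.8,0.5,0,0],[3.5,0.9,0,0],[4.2,1.3,0,0],[4.5,1.5,0,0],[4.5,1.5,0,0]]'|sed -n 4p; python3 -c "
from h import *
st()
from station import *
c=camera('scene')
cv2.imwrite('pics/scene10.png',cv2.resize(c['image'][150:310,150:430],None,fx=2.7,fy=2.7,interpolation=cv2.INTER_CUBIC))
st()"
```

```text
force: [0.0, 0.3, 0.4]
t 13.00 tcp [ 0.5006 -0.1208  0.0993] rack [ -19.6 -109.4] F world [0.03 0.28 0.4 ] F rack [0.07 0.27] toolx deg off racky -0.1 w -0.0
t 13.05 tcp [ 0.5003 -0.1215  0.0993] rack [ -20. -110.] F world [0.78 0.   0.08] F rack [ 0.77 -0.11] toolx deg off racky -0.1 w -0.0002
```

View pics/scene10.png

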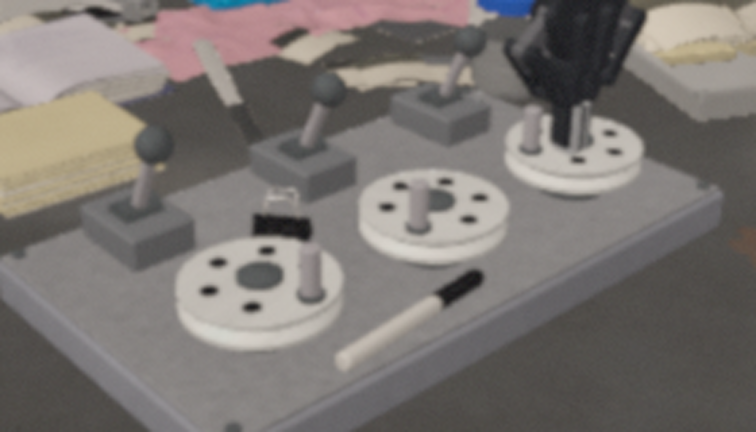

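Pulleys 2 and 3 run free and pulley 1 binds. Next is lever 1 only.

```bash
python3 -m handwheel '[[-0.3,0,-3,0],[-0.3,0,-7,0],[3,0,-8,0],[7.5,1,-8,0],[12,2.5,-8,0],[16.5,4,-8,0],[20.5,5.5,-8,0],[23.5,6.6,-8,0],[25,7.2,-7,0],[25.4,7.5,-5,0],[25.4,7.5,-3,0],[25.4,7.5,-1.9,0],[25.4,7.5,-1.7,0],[25.4,7.5,-1.7,0]]'|sed -n 4p; python3 -c "
from h import *
st()
from station import *
c=camera('scene')
cv2.imwrite('pics/scene11.png',cv2.resize(c['image'][100:310,100:430],None,fx=2.4,fy=2.4,interpolation=cv2.INTER_CUBIC))
c=camera('top')
cv2.imwrite('pics/top11.png',cv2.resize(c['image'][50:310,50:435],None,fx=2,fy=2,interpolation=cv2.INTER_CUBIC))
st()"
```

```text
force: [0.5, -0.2, 0.5]
t 14.45 tcp [0.5352 0.1395 0.116 ] rack [ 54.3 142.6] F world [ 0.49 -0.15  0.48] F rack [ 0.46 -0.22] toolx deg off racky 0.1 w 0.0
t 14.55 tcp [0.5359 0.1402 0.1169] rack [ 55.1 143.2] F world [ 0.98 -0.71  0.69] F rack [ 0.86 -0.85] toolx deg off racky 0.0 w -0.0001
```

View pics/scene11.png

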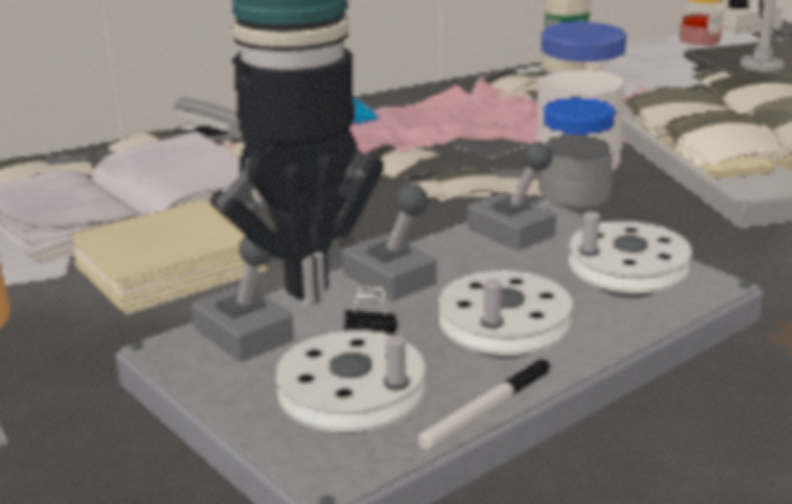

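View pics/top11.png

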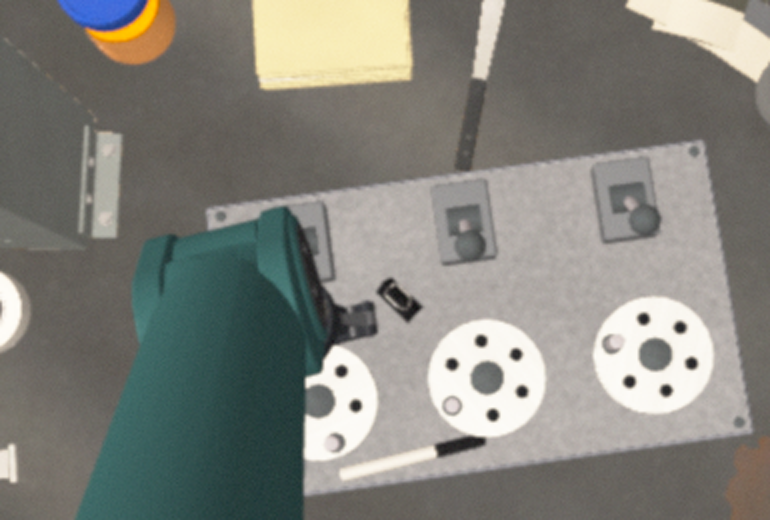

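```bash
python3 -m handwheel '[[0.1,1,0,0],[0.2,2,0,0],[0.2,2.6,0,0],[0.2,3.2,0,0],[0.2,4,0,0],[0.2,4.8,0,0],[0.2,5.5,0,0],[0.2,6.3,0,0],[0.2,7,0,0],[0.2,7.6,0,0],[0.2,8.2,0,0],[0.2,8.6,0,0],[0.2,8.6,0,0]]'|sed -n 4p; python3 -c "
from h import *
st()"; python3 -m handwheel '[[0,0.3,0,0],[0,0.6,0,0],[0,0.6,0,0]]'|sed -n 4p; python3 -c "
from h import *
st()
from station import *
c=camera('scene')
cv2.imwrite('pics/scene12.png',cv2.resize(c['image'][100:310,100:430],None,fx=2.4,fy=2.4,interpolation=cv2.INTER_CUBIC))"
```

```text
force: [-0.7, 1.0, -0.4]
t 15.85 tcp [0.6209 0.1559 0.1162] rack [141.4 145.9] F world [-0.71  0.96 -0.4 ] F rack [-0.56  1.05] toolx deg off racky -0.0 w 0.0003
force: [0.5, 0.3, -0.6]
t 16.15 tcp [0.6262 0.1567 0.1163] rack [146.8 145.9] F world [ 0.48  0.29 -0.59] F rack [0.52 0.21] toolx deg off racky -0.0 w -0.0001
```

View pics/scene12.png

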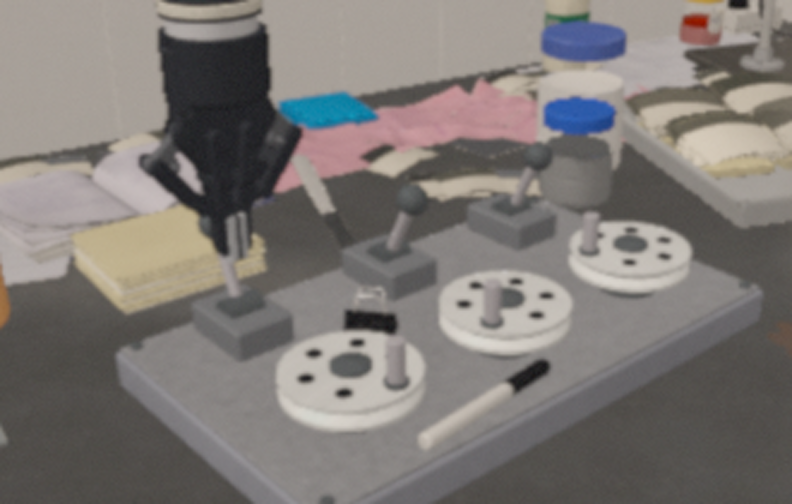

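```bash
python3 -m handwheel '[[0,0.2,0,0],[0,0.4,0,0],[0,0.4,0,0]]'|sed -n 4p; python3 -c "
from h import *
st()"; python3 -m handwheel '[[0,0.2,0,0],[0,0.3,0,0],[0,0.3,0,0]]'|sed -n 4p; python3 -c "
from h import *
st()"
```

```text
force: [-0.5, -0.2, 0.2]
t 16.50 tcp [0.6303 0.1574 0.1164] rack [150.9 145.9] F world [-0.54 -0.19  0.24] F rack [-0.56 -0.11] toolx deg off racky -0.0 w -0.0005
force: [-5.0, -1.0, 1.7]
t 16.80 tcp [0.6313 0.1575 0.116 ] rack [152.  145.9] F world [-4.98 -0.98  1.68] F rack [-5.07 -0.21] toolx deg off racky -0.0 w -0.0001
```

```bash
python3 -m handwheel '[[0,0.2,0,0],[0,0.2,0,0],[0,0.2,0,0]]'|sed -n 4p; python3 -c "
from h import *
st()"; python3 -m handwheel '[[0,-1,0,0],[0,-3,-1,0],[0,-5,-4,0],[0,-8,-8,0],[0,-12,-11,0],[0,-15,-12,0],[0,-16,-12,0],[0,-16,-12,0]]'|sed -n 4p; python3 -c "
from h import *
st()
from station import *
c=camera('scene');np.savez('scene13.npz',**c)
cv2.imwrite('pics/scene13.png',cv2.resize(c['image'][100:310,100:430],None,fx=2.4,fy=2.4,interpolation=cv2.INTER_CUBIC))
c=camera('top')
cv2.imwrite('pics/top13.png',cv2.resize(c['image'][50:310,50:435],None,fx=2,fy=2,interpolation=cv2.INTER_CUBIC))"
```

```text
force: [-7.7, -1.8, 4.8]
t 17.10 tcp [0.6315 0.1576 0.1159] rack [152.2 145.9] F world [-7.73 -1.79  4.81] F rack [-7.91 -0.6 ] toolx deg off racky -0.0 w 0.0003
force: [0.4, 0.1, 0.4]
t 17.90 tcp [0.4766 0.1337 0.2369] rack [ -4.5 145.9] F world [0.44 0.09 0.42] F rack [0.45 0.02] toolx deg off racky -0.1 w -0.0002
```

View pics/scene13.png

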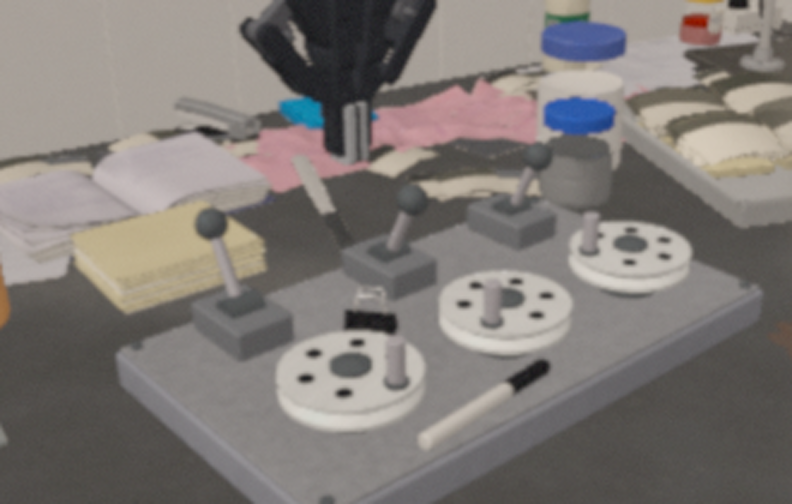

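View pics/top13.png

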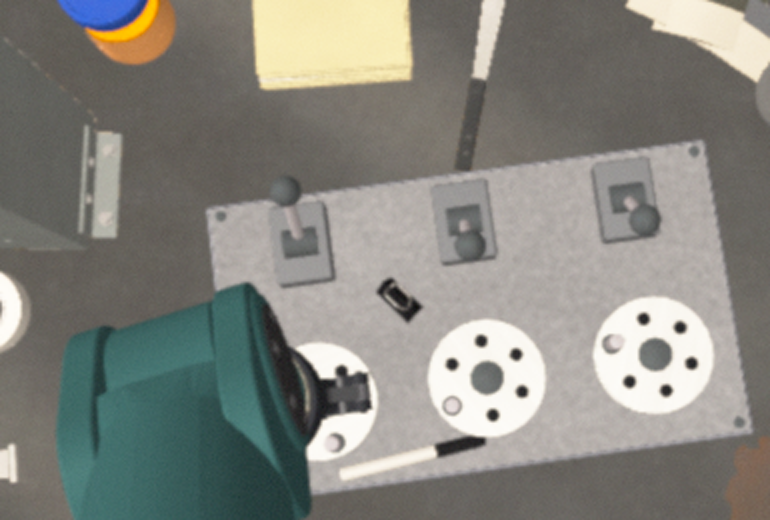

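```bash
python3 - <<'E'
from h import *
from station import *
c=np.load("top0.npz");b=rk(atz(c,50+286/2,50+190/2,.123))*1e3;print("lever1 tip",b,"travel",b-rk(Tips[0])*1e3)
st();print(finish_job())
E
```

```text
lever1 tip [174.2122931  144.08639294] travel [63.85425735 -1.08766944]
t 18.00 tcp [0.4786 0.1342 0.2363] rack [ -2.6 146. ] F world [ 0.16  0.68 -0.53] F rack [0.26 0.64] toolx deg off racky -0.0 w -0.0
the job is handed in; nothing more can be done
None
```

I tried the three pulleys from left to right, tipped the left tag lever fully away, and handed the job in at about 18 s of the 72 s limit. Only the left pulley binds.

| Pulley | What I felt | Pin moved | Lever |
|---|---|---|---|
| Left (1) | Binds: force rose to about 6 N, then I stopped | about 5–7 mm | Tipped fully away |
| Middle (2) | Free: no force above sensor noise (about 1 N) | about 47 mm, roughly 75° | Left leaning towards the robot |
| Right (3) | Free: no force above sensor noise | more than 50 mm, about a quarter turn | Left leaning towards the robot |

- **Lever 1:** I pushed it until the force rose steeply at its stop, about 8 N. The last top picture puts its tip about 64 mm farther back than at the start. Full travel is 67 mm.
- **Small things and robot:** the marker and binder clip look undisturbed in the last pictures. The arm is clear of everything, with force readings back to noise.
- **Middle pulley:** its roughly 75° is a little short of a full quarter turn, but its pin moved well past the 30 mm that is judged.
- **Measurement mismatch:** the two cameras put the right pulley's pin about 5 mm apart in rack y. I therefore approached it in small steps until it moved.

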